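Lift the pliers basket out of the soak tub with the lifting hook

ROBOT

A 6-joint arm with a two-finger parallel gripper is mounted at the origin on a cart in front of the work surface, level with it; the furniture and walls round the work are solid. World frame = base frame: x ahead of the robot, y to its left, z up, the work surface at z = 0. Lengths are in m, angles in rad, forces in N, time in s.
With the tool pointing down it reaches from about 0.35 to 0.975 m from the base axis. Payload 4.9 kg.
Tool frame: the origin (TCP) lies at the very end of the fingers, on their centre line; the grasp point (between the pads) lies 19 mm behind it; z points along the fingers, y is the line along which they close (so a half turn about z gives the same grasp; the last joint's range is limited). The gripper opens to 85 mm and grips with 20 to 120 N. Pads are 22 mm wide; open, the fingers measure 114 mm over their backs; the gripper's body (76 mm by 85 mm) begins 54 mm behind the grasp point. The pads swing forward as they close: fully open they stand 13 mm farther back than shut.
Start: joints at [1.064, 0.053, 1.613, -0, 1.476, -0.119], TCP at [0.236, 0.579, 0.231] pointing down, gripper open.
Joint ranges: [-3.01, 3.01], [-1.01, 2.22], [0.06, 2.58], [-1.02, 4.17], [0.09, 2.62], [-3.14, 3.14]. Speed limits (rad/s): [2.57, 2.57, 3.14, 3.14, 3.14, 3.14].

INTERFACE

Orientations are given as a rotation vector (axis times angle).
In Python, from station import ctrl gives the robot as it stands. The module is installed in compiled form; this text tells all that it offers.
- The arm moves only by the tool jog_arm, never from a script. Its argument "steps" is a list of rows, each an object with "delta_rot": the turn, a rotation vector about the tool's x, y, z in degrees, a list of three; "linear": the shift along the tool's x, y, z in m, a list of three; "grip": the finger opening in m, from 0 to 0.0854. In form: [{"delta_rot": [rx, ry, rz], "linear": [x, y, z], "grip": grip}, ...]. A call has 1 to 10 rows; each row shifts and turns the commanded pose from where the row before left it, along the tool's axes as they then stand; what a row does not reach is not made up. A row lasts 1/10 s, in which the tool goes at most 50 mm and 8.59 degrees, less where a joint would pass 70% of its speed; a pose out of reach is approached as far as the arm can. A call with a gripper value outside its range is refused whole. The fingers move at their own pace and stop on an object; "newtons" is the grip in N (left out, the last holds). Time passes only in rows, so rows that do not move let the fingers close. It gives the time, the measured TCP pose, the force, the opening and the grip force at its end, in the units of the state.
- ctrl.get_obs(): the state, without advancing time (a new reading comes with each control period).
- ctrl.get_image(name): name is "side" or "top" or "wrist"; returns (picture, depth): 420x560x3 uint8, red, green, blue; 420x560 float32, m along the optical axis (not along the pixel's ray), 0 where there is no reading.
- ctrl.camera_info(name): a dict with "camera_matrix" (3x3 intrinsics, pixels), "distortion" ([k1, k2, p1, p2, k3] as OpenCV has them; the pictures are not rectified), "R" (3x3) and "t" (3): a world point X has camera coordinates R X + t; the wrist camera has in their place "T_tool_cam" (4x4, takes a point from camera to tool coordinates, whose origin is the TCP and whose axes are the flange's). Camera axes: x right, y down, z forward; pixel columns grow to the right and rows downward; lengths in m; the calibration is good to about 2 mm. A picture is of the moment at which its call begins: read the wrist's pose just before it. camera_info takes no time and is no camera call.
- ctrl.finish_job(): hands the job in; it is judged then, once.
The state is a dict: "t": time; "q": joint angles; "dq": joint speeds; "effort": joint torques, N m; "tool_pos": TCP position; "tool_rot": TCP orientation; "contact_force": force on the tool from outside, world axes, zero at the start; "wrist_torque": the same for the moment, N m; "opening": finger opening in m; "grip_force": force on a finger pad.
Only numpy, scipy, OpenCV 4.12 (cv2) and the standard library are available. Lean on these libraries where they do the work, as an engineer would, in place of code of your own. Each camera call takes 0.05 s, during which the arm holds its last target. There are 200 camera calls.

TASK

The pliers in the drained soak tub have to drip off: take the two-pronged lifting hook from its stand, catch the wire basket's swing handle with it, lift the basket out with the pliers in it and set it down gently, flat inside the rim of the shallow instrument tray. Then unhook it and hang the lifting hook back in its stand. The gripper itself must not touch the wet basket or its handle, the basket must stay about level, and the other things on the worktop are to be left alone.

Things in the scene. Friction and masses are not known exactly. Their poses are not given: they have to be found in the camera images.
- tub: open soak tub of grey plastic, fixed to the worktop, outside 136 mm (its x) by 232 mm (its y), rim 60 mm high, walls 5 mm, inner floor 9 mm above the worktop. Origin: centre of its underside. The basket stands in it, 6 to 25 mm from the walls.
- basket: open steel wire basket, 94 mm (its x) by 190 mm (its y), 44 mm high on 4 mm feet, 0.25 to 0.45 kg with its handle; the two pliers lie loose in it (0.09 kg each). Origin: centre of its underside, z up. Swing-handle pivots on its end walls, 40 mm above the origin.
- handle (a joint): angle of the basket's swing handle about the basket's y axis: 0 upright, positive leaning to the basket's +x, negative to -x, stops at +-0.85 rad. A stiff pivot (0.018 N m): it stays at any angle it is left at.
- handle_bar (a point): middle of the handle's straight top bar: a round steel bar 6 mm thick, 172 mm of it straight, along the basket's y axis, 70 mm from the pivot line (so 110 mm above the basket's underside when the handle is upright).
- lifter: upright lifting hook, 0.12 kg: black grip tab on top, under it a steel collar (24 mm along x, 30 along y, 4 thick; origin at the centre of its underside), a 7 mm stem down to a 56 mm cross bar along y, and from that two J-shaped prongs of 6 mm rod at y = +-25 mm, opening to its +x, lowest point 82 mm below the origin. Not reported while held; it then moves with the tool.
- lifter_grip (a point): centre of the lifter's grip tab, 30 mm above the collar's underside. Tab: 14 mm thick along the lifter's x, 36 mm wide along its y, 46 mm high (4 to 50 mm above the origin); pinch it from above across the thickness.
- lifter_seat (a point): where the axis of a 6 mm bar rests in the prongs: 73 mm below the collar's underside, on the stem axis. The prongs' backs are at x = -11 mm, their tips at x = +12 mm with tops 68 mm below the origin, the cross bar's underside 35 mm below it: a bar enters and leaves from the +x side between those heights.
- stand: the hook's stand, fixed: foot 100 by 64 mm, post at its x = +42 mm, 104 mm high, and a level fork of two prongs along its x, 16 mm apart inside, open to its -x, ending at x = -20 mm in upturned tips 5 mm high (109 mm above the worktop). The lifter's stem hangs between the prongs, collar on top, its axes parallel to the stand's (within 0.03 rad). Origin: on the worktop under the hanging place.
- stand_seat (a point): the hanging place on the fork, 104 mm above the worktop: where the lifter's origin belongs. To take the lifter out, raise it 10 to 16 mm over the tips, then draw it 45 mm or more along the stand's -x (its cross bar cannot pass up through the fork); hang it back the reverse way.
- tray: loose shallow pale metal instrument tray, 137 mm (its x) by 257 mm (its y), rim 18 mm high; inside the rim 118 by 238 mm, floor 2 mm thick. Origin: centre of its underside.
- pliers_a: orthodontic pliers, 144 mm long, lying in the basket; origin at their middle, on the underside.
- pliers_b: orthodontic pliers, 149 mm long, lying in the basket beside the others; origin at their middle, on the underside.
- bur_block: bystander: bur block, 24 x 60 x 38 mm; origin under its centre.
- dappen_dish: bystander: small glass dish, 33 x 33 x 25 mm; origin under its centre.
- marking_pencil: bystander: pencil, 124 mm long; origin under its centre.
- syringe: bystander: black and red syringe, 160 mm long, 16 mm high; origin under its centre.
- mixing_slab: bystander: flat white mixing slab, 60 x 90 x 10 mm; origin under its centre.
- penlight: bystander: penlight, 123 mm long, 15 mm high; origin under its centre.

How it is judged:
By the outcome, as a careful person would: the job done as asked, in the order asked, and still so for the second after the job is handed in, with the robot touching nothing.
It also fails if it takes over 67 s, if anything falls off the work surface, if the arm or the gripper's body presses on something with over 40 N, if the wrist force passes 120 N, or if a joint passes its speed limit or range.

## Working session

There is one attempt and no reset: what is moved stays moved. The work goes in short steps, Python scripts to look and compute and a tool call to move; the robot and the scene stay as the last step left them, time stands still between calls to the robot, and variables do not carry over. Pictures are saved under pics/ and viewed, at most 10 in all, crops included, and the job is handed in when it is done.

Besides the shell and the picture viewer there is one more tool, called after "Call:" in YAML: its name, and indented under it one key for each argument. jog_arm: Moves the arm, as the interface text tells. Its arguments: {"type":"object","properties":{"steps":{"type":"array"},"newtons":{"type":"number"}},"required":["steps"]}

```bash
mkdir -p pics; cat > h.py <<'E'
import numpy as np, cv2
from scipy.spatial.transform import Rotation as R
from station import ctrl
def grab(n):
    o=ctrl.get_obs(); im,d=ctrl.get_image(n); ci=ctrl.camera_info(n)
    K=np.array(ci['camera_matrix']);D=np.array(ci['distortion'])
    if n=='wrist':
        T=np.eye(4);T[:3,:3]=R.from_rotvec(o['tool_rot']).as_matrix();T[:3,3]=o['tool_pos'];T=T@np.array(ci['T_tool_cam'])
    else:
        T=np.eye(4);T[:3,:3]=np.array(ci['R']).T;T[:3,3]=-np.array(ci['R']).T@np.array(ci['t'])
    return im,d,K,D,T
def cloud(d,K,D,T):
    h,w=d.shape;u,v=np.meshgrid(np.arange(w),np.arange(h))
    p=cv2.undistortPoints(np.stack([u,v],-1).reshape(-1,1,2).astype(float),K,D).reshape(h,w,2)
    X=np.dstack([p*d[...,None],d]);W=X@T[:3,:3].T+T[:3,3];W[d==0]=np.nan
    return W
def ray(u,v,z,K,D,T):
    p=cv2.undistortPoints(np.array([[[u,v]]],float),K,D)[0,0]
    r=T[:3,:3]@[p[0],p[1],1];s=(z-T[2,3])/r[2];return T[:3,3]+s*r
def save(n,f):
    g=grab(n);cv2.imwrite(f'pics/{f}.png',g[0][...,::-1]);np.savez(f'{f}.npz',d=g[1],K=g[2],D=g[3],T=g[4],im=g[0]);return g
def load(f):
    z=np.load(f+'.npz');return z['im'],z['d'],z['K'],z['D'],z['T']
E
python3 - <<'E'
from h import *
print(ctrl.get_obs())
for n in('top','side'):
    g=save(n,n+'0');print(n,g[4].round(3).tolist())
a=cv2.imread('pics/top0.png');cv2.imwrite('pics/top0b.png',cv2.resize(a,(800,600)))
a=cv2.imread('pics/side0.png');cv2.imwrite('pics/side0b.png',cv2.resize(a,(800,600)))
E
```

```text
{'t': 0.0, 'q': array([ 1.06396748e+00,  5.33756165e-02,  1.61431028e+00,  2.10564601e-05,
        1.47598112e+00, -1.18985460e-01]), 'dq': array([ 1.72216251e-04,  1.18464406e-03, -2.16922197e-03, -1.02159755e-03,
       -2.95103376e-04,  2.01756690e-06]), 'effort': array([-7.83140313e-04, -3.93672788e+01, -3.70178854e+01, -1.84698906e-04,
        6.74491923e-03, -2.90271794e-05]), 'tool_pos': array([0.23605109, 0.57803541, 0.23004166]), 'tool_rot': array([-0.60528768, -3.08205852,  0.0030894 ]), 'contact_force': array([ 0.19921189, -0.6788339 , -0.3763111 ]), 'wrist_torque': array([ 0.00423306, -0.00351244, -0.00606014]), 'grip_force': 0.0, 'opening': 0.0855890701391809}
top [[-0.009, -0.992, 0.123, 0.426], [-1.0, 0.008, -0.008, 0.035], [0.007, -0.123, -0.992, 1.236], [0.0, 0.0, 0.0, 1.0]]
side [[0.997, -0.029, 0.068, 0.466], [-0.074, -0.487, 0.87, -1.036], [0.008, -0.873, -0.488, 0.676], [0.0, 0.0, 0.0, 1.0]]
```

View pics/top0b.png

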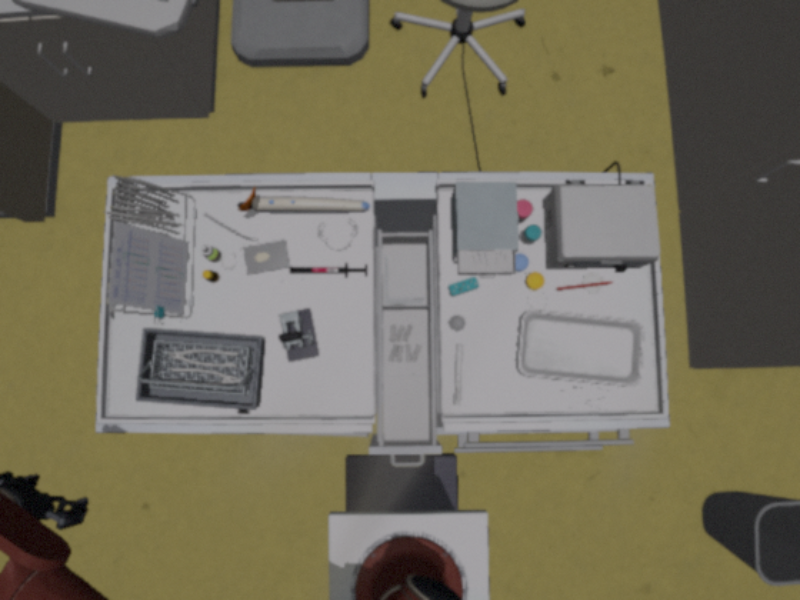

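View pics/side0b.png

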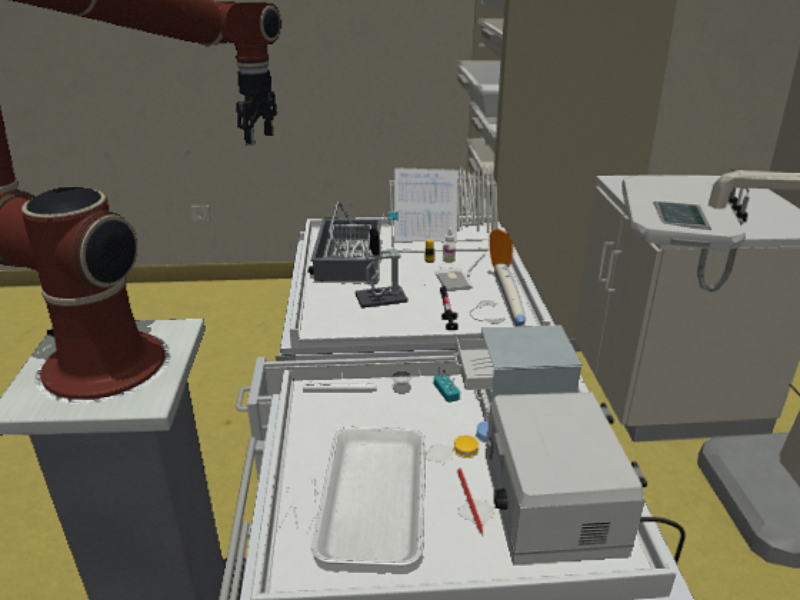

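The top view (800x600) shows the tub with basket at (200,368), the stand with the hook at (298,333) and the tray at (580,347). The side view shows the handle leaning over the tub's left part at (342,215). I'll measure with depth and an enlarged crop next.

```bash
python3 - <<'E'
from h import *
g=load('top0');W=cloud(*g[1:])
im=g[0]
def rect(m,name):
    p=W[m][:,:2].astype(np.float32);r=cv2.minAreaRect(p);print(name,m.sum(),np.round(r[0],4),np.round(r[1],4),r[2])
uu,vv=np.meshgrid(np.arange(560),np.arange(420))
s=0.7
def box(a,b,c,d):return (uu>a*s)&(uu<c*s)&(vv>b*s)&(vv<d*s)&np.isfinite(W[...,2])
z=W[...,2]
print('table z',np.median(z[box(300,370,350,400)]),np.median(z[box(470,380,500,400)]))
b=box(125,315,275,415)
rect(b&(z>.05)&(z<.068),'tub rim')
rect(b&(z>.075)&(z<.14),'handle'); h=b&(z>.07)
for u,v in np.argwhere(h)[::4]:print(v,u,im[u,v].tolist(),W[u,v].round(3).tolist(),end=';')
st=box(265,300,330,370)
print();rect(st&(z<.03)&(z>.006),'foot');rect(st&(z>.09),'stand top')
for lo in np.arange(.02,.18,.02):
    m=st&(z>lo)&(z<lo+.02);print(lo,m.sum(),W[m].mean(0).round(3) if m.any() else '')
t=box(505,300,655,395);rect(t&(z>.012)&(z<.03),'tray rim')
c=cv2.resize(im[205:295,90:230],(700,450),interpolation=cv2.INTER_CUBIC);cv2.imwrite('pics/c1.png',c[...,::-1])
E
```

```text
table z 0.0007517981818698782 0.0009089448020066504
tub rim 1236 [0.4519 0.4067] [0.2424 0.1717] 85.28498840332031
handle 230 [0.4341 0.4259] [0.2221 0.1191] 53.92365646362305
108 221 [95, 115, 120] [0.539, 0.487, 0.088];112 221 [41, 84, 88] [0.54, 0.477, 0.084];108 222 [117, 123, 126] [0.537, 0.488, 0.085];112 222 [72, 93, 98] [0.537, 0.476, 0.086];108 223 [134, 133, 136] [0.534, 0.488, 0.084];114 223 [142, 143, 146] [0.535, 0.474, 0.076];112 225 [143, 144, 145] [0.528, 0.473, 0.093];113 226 [135, 135, 137] [0.525, 0.471, 0.09];102 257 [58, 63, 64] [0.441, 0.506, 0.073];100 259 [67, 71, 73] [0.435, 0.509, 0.079];98 261 [79, 80, 84] [0.43, 0.51, 0.091];172 262 [89, 92, 94] [0.427, 0.309, 0.075];171 263 [90, 92, 94] [0.424, 0.311, 0.078];97 264 [95, 98, 100] [0.422, 0.505, 0.108];97 265 [96, 98, 102] [0.419, 0.505, 0.109];171 265 [77, 79, 83] [0.419, 0.31, 0.083];100 266 [96, 100, 103] [0.416, 0.496, 0.111];104 266 [89, 92, 96] [0.416, 0.484, 0.111];170 266 [81, 82, 86] [0.416, 0.31, 0.092];101 267 [91, 93, 97] [0.414, 0.49, 0.118];105 267 [105, 109, 110] [0.414, 0.48, 0.114];109 267 
[... 1456 characters left out ...]
363, 0.117];152 271 [104, 106, 110] [0.403, 0.352, 0.117];156 271 [107, 111, 115] [0.403, 0.343, 0.112];160 271 [108, 111, 115] [0.403, 0.331, 0.115];164 271 [98, 100, 104] [0.403, 0.321, 0.112];159 272 [98, 99, 104] [0.401, 0.334, 0.115];163 272 [89, 93, 96] [0.401, 0.323, 0.114];
foot 447 [0.5064 0.2234] [0.1231 0.1312] 89.64238739013672
stand top 285 [0.5092 0.2168] [0.0692 0.0363] 10.99238109588623
0.02 8 [0.513 0.199 0.03 ]
0.04 2 [0.503 0.229 0.058]
0.06 30 [0.491 0.205 0.071]
0.08 8 [0.529 0.217 0.099]
0.1 183 [0.515 0.217 0.106]
0.12000000000000001 10 [0.492 0.205 0.132]
0.13999999999999999 84 [0.494 0.213 0.154]
0.16 0 
tray rim 976 [ 0.4942 -0.3695] [0.2796 0.1798] 83.5255355834961
```

View pics/c1.png

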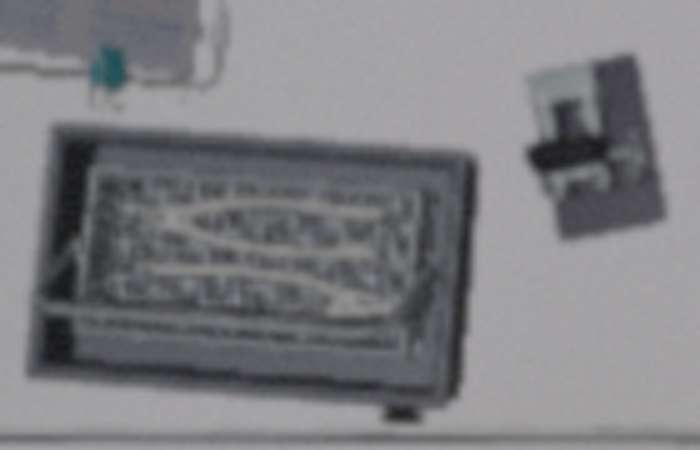

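The crop shows the handle bar along (45,305)-(410,345), leaning towards the robot. The lifter's black tab is at (568,150), with the stand's post on its far (+x) side. The foot edge (632,55)-(665,215) puts the stand's yaw at about 12°. Next I'll take a closer look from the wrist camera.

```bash
cat >> h.py <<'E'
def go(p,yaw=None,o=None):
    """turn about tool z (deg) and shift (in present and in turned axes, m) to TCP p, tool y at yaw deg, tool straight down"""
    o=o or ctrl.get_obs();M=R.from_rotvec(o['tool_rot']).as_matrix();d=np.array(p)-o['tool_pos']
    y0=np.degrees(np.arctan2(M[1,1],M[0,1]))
    yaw=y0 if yaw is None else yaw
    a=np.radians(yaw);Mt=np.array([[np.sin(a),np.cos(a),0],[-np.cos(a),np.sin(a),0],[0,0,-1]]).T
    Mt=np.column_stack([[np.sin(a),-np.cos(a),0],[np.cos(a),np.sin(a),0],[0,0,-1]])
    print('t',round(o['t'],2),'pos',np.round(o['tool_pos'],4),'yaw',round(y0,2),'rot',R.from_matrix(M.T@Mt).as_rotvec(degrees=True).round(2),'lin now',(M.T@d).round(4),'lin turned',(Mt.T@d).round(4),'open',round(o['opening'],4),'F',np.round(o['contact_force'],2))
E
python3 - <<'E'
from h import *
go([.42,.31,.42],3)
print(np.array(ctrl.camera_info('wrist')['T_tool_cam']).round(3),ctrl.camera_info('wrist')['camera_matrix'])
E
```

```text
Traceback (most recent call last):
  File "h.py", line 31, in go
    print('t',round(o['t'],2),'pos',np.round(o['tool_pos'],4),'yaw',round(y0,2),'rot',R.from_matrix(M.T@Mt).as_rotvec(degrees=True).round(2),'lin now',(M.T@d).round(4),'lin turned',(Mt.T@d).round(4),'open',round(o['opening'],4),'F',np.round(o['contact_force'],2))
                                                                                      ~~~~~~~~~~~~~^^^^^^^^
  File "scipy/spatial/transform/_rotation.pyx", line 1143, in scipy.spatial.transform._rotation.Rotation.from_matrix
ValueError: Non-positive determinant (left-handed or null coordinate frame) in rotation matrix 0: [[-4.26129472e-01 -9.04662160e-01 -2.21980070e-04]
 [-9.04660759e-01  4.26128351e-01  1.88126505e-03]
 [ 1.60731730e-03 -1.00247914e-03  9.99998206e-01]].
```

```bash
sed -i '/Mt=np.array(/d; s/\[np.sin(a),-np.cos(a),0\],\[np.cos/[-np.sin(a),np.cos(a),0],[np.cos/; s/^    a=np.radians(yaw);Mt.*$//' h.py; sed -i 's/^    Mt=np.column/    a=np.radians(yaw);Mt=np.column/' h.py
python3 - <<'E'
from h import *
go([.42,.31,.42],3)
print(np.array(ctrl.camera_info('wrist')['T_tool_cam']).round(3),ctrl.camera_info('wrist')['camera_matrix'])
E
```

```text
t 0.1 pos [0.2361 0.5781 0.2302] yaw 67.78 rot [-1.000e-01  5.000e-02  6.478e+01] lin now [-0.2716 -0.179  -0.1895] lin turned [-0.2773  0.1696 -0.1898] open 0.085 F [-0.06 -0.12  0.24]
[[ 0.    -0.965 -0.263  0.065]
 [ 1.    -0.     0.001  0.   ]
 [-0.001 -0.263  0.965 -0.142]
 [ 0.     0.     0.     1.   ]] [[358.64831751   0.         278.78502047]
 [  0.         358.64831751 204.8480263 ]
 [  0.           0.           1.        ]]
```

Call:
jog_arm:
  steps:
    - {"delta_rot":[0,0,0],"linear":[-0.034,-0.0224,-0.0237],"grip":0.04}
    - {"delta_rot":[0,0,0],"linear":[-0.034,-0.0224,-0.0237],"grip":0.04}
    - {"delta_rot":[0,0,0],"linear":[-0.034,-0.0224,-0.0237],"grip":0.04}
    - {"delta_rot":[0,0,0],"linear":[-0.034,-0.0224,-0.0237],"grip":0.04}
    - {"delta_rot":[0,0,0],"linear":[-0.034,-0.0224,-0.0237],"grip":0.04}
    - {"delta_rot":[0,0,0],"linear":[-0.034,-0.0224,-0.0237],"grip":0.04}
    - {"delta_rot":[0,0,0],"linear":[-0.034,-0.0224,-0.0237],"grip":0.04}
    - {"delta_rot":[0,0,0],"linear":[-0.034,-0.0224,-0.0237],"grip":0.04}

```text
t: 0.9
tool_pos: [0.4208, 0.3083, 0.4214]
tool_rot: [-0.605, -3.082, 0.0]
contact_force: [0.7, -0.0, 0.1]
opening: 0.0397
grip_force: 0.0
```

Call:
jog_arm:
  steps:
    - {"delta_rot":[0,0,8.1],"linear":[0,0,0],"grip":0.04}
    - {"delta_rot":[0,0,8.1],"linear":[0,0,0],"grip":0.04}
    - {"delta_rot":[0,0,8.1],"linear":[0,0,0],"grip":0.04}
    - {"delta_rot":[0,0,8.1],"linear":[0,0,0],"grip":0.04}
    - {"delta_rot":[0,0,8.1],"linear":[0,0,0],"grip":0.04}
    - {"delta_rot":[0,0,8.1],"linear":[0,0,0],"grip":0.04}
    - {"delta_rot":[0,0,8.1],"linear":[0,0,0],"grip":0.04}
    - {"delta_rot":[0,0,8.1],"linear":[0,0,0],"grip":0.04}
    - {"delta_rot":[0,0,0],"linear":[0,0,0],"grip":0.04}

```text
t: 1.8
tool_pos: [0.4202, 0.3098, 0.4203]
tool_rot: [-2.162, -2.279, 0.001]
contact_force: [-0.8, -0.4, -0.1]
opening: 0.0399
grip_force: 0.0
```

```bash
python3 - <<'E'
from h import *
g=save('wrist','w1');W=cloud(*g[1:]);z=W[...,2]
go([.42,.31,.42],3)
cv2.imwrite('pics/w1b.png',cv2.resize(g[0],(800,600),interpolation=cv2.INTER_CUBIC)[...,::-1])
E
```

```text
t 1.85 pos [0.4203 0.3098 0.4204] yaw 3.14 rot [-0.04  0.02  0.14] lin now [ 0.0002 -0.0003  0.0004] lin turned [ 0.0002 -0.0003  0.0004] open 0.0397 F [-0.32  0.73  0.37]
```

View pics/w1b.png

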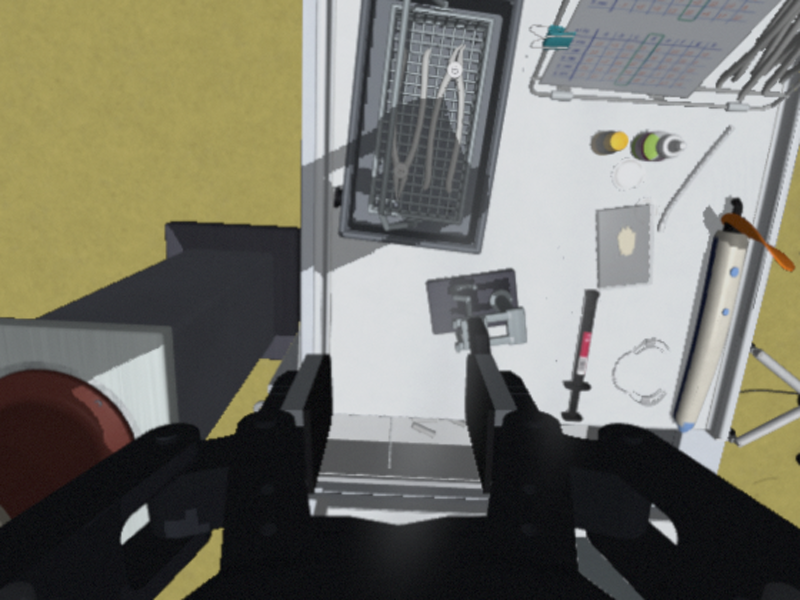

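The wrist view shows the stand's foot edge running (427,281)-(515,269), the fork and lifter near (490,325), the basket at (390,10)-(500,220) and the handle bar at about (402,5-120). I'll fit these from depth.

```bash
python3 - <<'E'
from h import *
g=load('w1');W=cloud(*g[1:]);z=W[...,2]
uu,vv=np.meshgrid(np.arange(560),np.arange(420))
def box(a,b,c,d):return (uu>a*.7)&(uu<c*.7)&(vv>b*.7)&(vv<d*.7)&np.isfinite(z)
def rect(m,n):
    p=W[m];r=cv2.minAreaRect(p[:,:2].astype(np.float32));print(n,m.sum(),np.round(r[0],4),np.round(r[1],4),round(r[2],2),'z',np.median(p[:,2]).round(4))
print('table',np.median(z[box(540,130,580,200)]))
s=box(415,260,535,370)
print(np.histogram(z[s],bins=np.arange(0,.18,.01)))
rect(s&(z>.004)&(z<.02),'foot');rect(s&(z>.097)&(z<.108),'fork');rect(s&(z>.135),'tab')
m=s&(z>.097)&(z<.116);P=W[m];print('fork ext',P.min(0).round(4),P.max(0).round(4))
P=W[s&(z>.14)];print('tab',P.min(0).round(4),P.max(0).round(4),P.mean(0).round(4),len(P))
t=box(330,0,530,260)
rect(t&(z>.055)&(z<.066),'tub rim')
for k in(.04,.045,.05):rect(box(365,0,505,230)&(z>k)&(z<k+.01)&(W[...,1]<.46)&(abs(W[...,0]-.452-.087*(W[...,1]-.407))<.054),'bas')
h=box(385,0,430,225)&(z>.08)&(W[...,1]>.34);P=W[h];v=np.polyfit(P[:,1],P[:,0],1);print('bar',len(P),v,'x@.4',np.polyval(v,.4),'z',np.median(P[:,2]),P[:,1].min(),P[:,1].max())
e=np.abs(P[:,0]-np.polyval(v,P[:,1]));print(np.percentile(e,[50,90]))
# hires crop
c=g[0][0:250,220:380];cv2.imwrite('pics/c2.png',cv2.resize(c,None,fx=2.4*1,fy=2.4,interpolation=cv2.INTER_CUBIC)[...,::-1])
E
```

```text
table -0.00028419757775854926
(array([1855,  567,   61,   54,   41,   38,   34,   65,    0,   30,  714,
         30,   45,   42,   53,  163,    0]), array([0.  , 0.01, 0.02, 0.03, 0.04, 0.05, 0.06, 0.07, 0.08, 0.09, 0.1 ,
       0.11, 0.12, 0.13, 0.14, 0.15, 0.16, 0.17]))
foot 1695 [0.5104 0.2195] [0.1001 0.0643] 11.2 z 0.0095
fork 697 [0.5129 0.2202] [0.0693 0.0359] 11.41 z 0.1035
tab 476 [0.4739 0.2705] [0.0186 0.1224] 25.95 z 0.4213
fork ext [0.4762 0.1976 0.0971] [0.5491 0.2436 0.1158]
tab [0.441  0.2136 0.1401] [0.5043 0.3228 0.4374] [0.4686 0.2764 0.2979] 455
tub rim 2978 [0.4424 0.4039] [0.2305 0.1448] 85.52 z 0.0598
bas 85 [0.451  0.3797] [0.1698 0.1053] 83.74 z 0.0469
bas 977 [0.4501 0.3854] [0.1576 0.1076] 85.03 z 0.0522
bas 965 [0.4501 0.3857] [0.1582 0.1076] 85.03 z 0.0523
bar 610 [0.07216738 0.38259268] x@.4 0.41145963404281316 z 0.11318906702315387 0.3426632392936327 0.49357334167658795
[0.00143853 0.0026475 ]
```

View pics/c2.png

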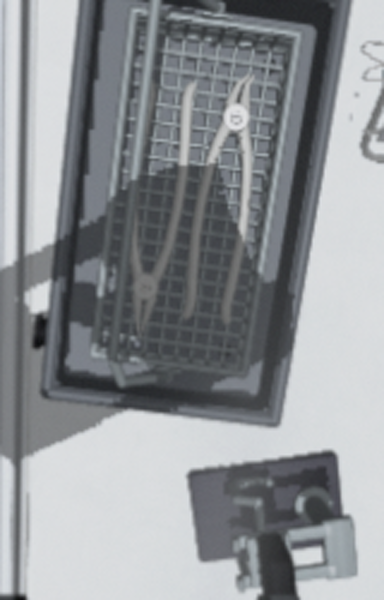

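The crop shows the basket rim corners at about (132,10), (312,26), (95,356) and (243,376), and the bar running from (155,0) to (118,372).

```bash
python3 - <<'E'
from h import *
g=load('w1');k=g[2:]
for n,(x,y),z in[('b',(132,10),.053),('b',(312,26),.053),('b',(95,356),.053),('b',(243,376),.053),('bar',(155,2),.11),('bar',(117,360),.11),('tub',(43,395),.06),('tub',(277,423),.06)]:
    print(n,ray(220+x/2.4,y/2.4,z,*k).round(4))
g=load('top0')
W=cloud(*g[1:]);z=W[...,2];m=(z>.148)&(z<.17)&(abs(W[...,0]-.5)<.06)&(abs(W[...,1]-.21)<.06);P=W[m].astype(np.float32);r=cv2.minAreaRect(P[:,:2]);print('tab',m.sum(),r,P[:,2].mean())
for x,y in[(50,305),(405,345)]: print('bar top',ray(90+x/5,205+y/5,.11,*g[2:]).round(4))
for x,y in[(90,165),(430,190),(75,350)]: print('basket top?',ray(90+x/5,205+y/5,.053,*g[2:]).round(4))
go([.497,.216,.20],11.2)
E
```

```text
b [0.4069 0.505  0.053 ]
b [0.5042 0.5025 0.053 ]
b [0.3944 0.3191 0.053 ]
b [0.4824 0.312  0.053 ]
bar [0.4189 0.4946 0.11  ]
bar [0.4087 0.324  0.11  ]
tub [0.3651 0.2955 0.06  ]
tub [0.504  0.2861 0.06  ]Traceback (most recent call last):
  File "<stdin>", line 6, in <module>
cv2.error: OpenCV(4.12.0) /io/opencv/modules/imgproc/src/convhull.cpp:143: error: (-215:Assertion failed) total >= 0 && (depth == CV_32F || depth == CV_32S) in function 'convexHull'
```

```bash
python3 - <<'E'
from h import *
g=load('top0')
W=cloud(*g[1:]);z=W[...,2];m=(z>.148)&(z<.17)&(abs(W[...,0]-.5)<.06)&(abs(W[...,1]-.21)<.06);P=W[m].astype(np.float32);print(m.sum(),P.mean(0),np.percentile(P,[5,95],axis=0));r=cv2.minAreaRect(np.ascontiguousarray(P[:,:2]));print('tab',r)
for x,y in[(50,305),(405,345)]: print('bar top',ray(90+x/5,205+y/5,.11,*g[2:]).round(4))
go([.497,.216,.20],11.2)
E
```

```text
76 [0.4943797  0.21329182 0.15458788] [[0.48755044 0.19764081 0.15101595]
 [0.50099768 0.22914397 0.15832672]]
tab ((0.494558721780777, 0.2139504849910736), (0.013676717877388, 0.03630385920405388), 11.636558532714844)
bar top [0.4164 0.4958 0.11  ]
bar top [0.3952 0.3029 0.11  ]
t 1.85 pos [0.4203 0.3098 0.4204] yaw 3.14 rot [-0.05  0.02 -8.06] lin now [-0.0978  0.0716  0.2204] lin turned [-0.1069  0.0571  0.2204] open 0.0397 F [-0.32  0.73  0.37]
```

Call:
jog_arm:
  steps:
    - {"delta_rot":[0,0,-8.1],"linear":[0,0,0],"grip":0.05}
    - {"delta_rot":[0,0,0],"linear":[-0.027,0.0148,0.04],"grip":0.05}
    - {"delta_rot":[0,0,0],"linear":[-0.027,0.0148,0.04],"grip":0.05}
    - {"delta_rot":[0,0,0],"linear":[-0.026,0.0148,0.04],"grip":0.05}
    - {"delta_rot":[0,0,0],"linear":[-0.026,0.0148,0.04],"grip":0.05}
    - {"delta_rot":[0,0,0],"linear":[0,0,0.03],"grip":0.05}
    - {"delta_rot":[0,0,0],"linear":[0,0,0],"grip":0.05}
    - {"delta_rot":[0,0,0],"linear":[0,0,0],"grip":0.05}

```text
t: 2.65
tool_pos: [0.4983, 0.2177, 0.2319]
tool_rot: [-1.994, -2.427, 0.001]
contact_force: [0.3, -0.6, 0.4]
opening: 0.0496
grip_force: 0.0
```

```bash
python3 - <<'E'
from h import *
go([.4983,.2174,.117],11.3)
g=save('wrist','w2');W=cloud(*g[1:]);z=W[...,2]
m=(z>.145)&(z<.165)&(abs(W[...,0]-.5)<.04)&(abs(W[...,1]-.217)<.04);P=W[m];print(m.sum(),P.mean(0),np.percentile(P,[2,98],axis=0).round(4))
if m.sum()>5:print(cv2.minAreaRect(np.ascontiguousarray(P[:,:2].astype(np.float32))))
m=(abs(z-.1045)<.004)&(abs(W[...,0]-.51)<.06)&(abs(W[...,1]-.217)<.04);P=W[m];print(m.sum(),cv2.minAreaRect(np.ascontiguousarray(P[:,:2].astype(np.float32))))
cv2.imwrite('pics/w2b.png',g[0][...,::-1])
E
```

```text
t 2.65 pos [0.4983 0.2177 0.2319] yaw 11.18 rot [-0.04 -0.   -0.12] lin now [-0.0003 -0.      0.1149] lin turned [-3.000e-04 -1.000e-04  1.149e-01] open 0.0496 F [ 0.25 -0.55  0.37]
1118 [0.49820281 0.21781126 0.15307013] [[0.4904 0.2006 0.1488]
 [0.5064 0.2339 0.1547]]
((0.4982912540435791, 0.21679608523845673), (0.013206557370722294, 0.03521256148815155), 11.456793785095215)
2059 ((0.5126277804374695, 0.21955113112926483), (0.0690336748957634, 0.035598769783973694), 11.262374877929688)
```

View pics/w2b.png

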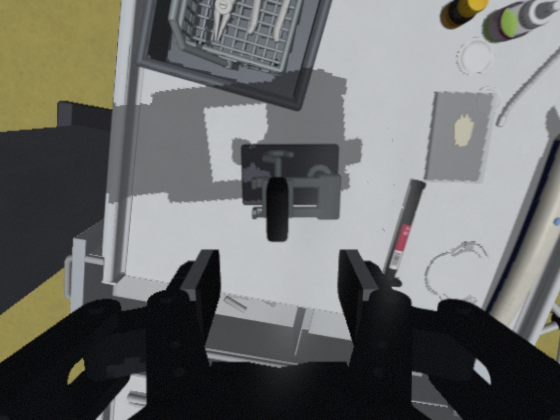

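The tab at (277,208) sits midway between the open fingers, and depth confirms it at (0.498, 0.217). Descending to grip it.

Call:
jog_arm:
  steps:
    - {"delta_rot":[0,0,0],"linear":[-0.001,0,0.03],"grip":0.05}
    - {"delta_rot":[0,0,0],"linear":[0,0,0.03],"grip":0.05}
    - {"delta_rot":[0,0,0],"linear":[0,0,0.025],"grip":0.05}
    - {"delta_rot":[0,0,0],"linear":[0,0,0.02],"grip":0.05}
    - {"delta_rot":[0,0,0],"linear":[0,0,0.01],"grip":0.05}
    - {"delta_rot":[0,0,0],"linear":[0,0,0],"grip":0.05}
    - {"delta_rot":[0,0,0],"linear":[0,0,0],"grip":0.025}
    - {"delta_rot":[0,0,0],"linear":[0,0,0],"grip":0.008}
    - {"delta_rot":[0,0,0],"linear":[0,0,0],"grip":0.008}
    - {"delta_rot":[0,0,0],"linear":[0,0,0],"grip":0.008}
  newtons: 90

```text
t: 3.7
tool_pos: [0.4999, 0.2171, 0.1188]
tool_rot: [1.995, 2.424, 0.004]
contact_force: [-0.6, -0.3, 5.8]
opening: 0.0127
grip_force: 88.4
```

```bash
python3 - <<'E'
from h import *
go([.4983,.2174,.117],11.3);print(ctrl.get_obs()['grip_force'])
E
```

```text
t 3.7 pos [0.4999 0.2171 0.1188] yaw 11.09 rot [ 0.19 -0.03 -0.21] lin now [ 0.0006 -0.0015  0.0018] lin turned [ 0.0006 -0.0015  0.0018] open 0.0127 F [-0.61 -0.32  5.78]
88.36685299873352
```

Call:
jog_arm:
  steps:
    - {"delta_rot":[0,0,0],"linear":[0,0,-0.005],"grip":0.008}
    - {"delta_rot":[0,0,0],"linear":[0,0,-0.005],"grip":0.008}
    - {"delta_rot":[0,0,0],"linear":[0,0,-0.005],"grip":0.008}
    - {"delta_rot":[0,0,0],"linear":[0,0,0],"grip":0.008}

```text
t: 4.1
tool_pos: [0.499, 0.2167, 0.1325]
tool_rot: [1.996, 2.425, 0.002]
contact_force: [0.4, 0.2, -1.5]
opening: 0.0126
grip_force: 87.6
```

```bash
python3 - <<'E'
from h import *
go([.4983,.2174,.117],11.3)
# path: 60 mm back along stand -x
a=np.radians(11.3);p=np.array([.4999,.2171,.1315])-.06*np.array([np.cos(a),np.sin(a),0]);go(p)
E
```

```text
t 4.1 pos [0.499  0.2167 0.1325] yaw 11.08 rot [ 0.07 -0.   -0.22] lin now [ 0.0008 -0.0006  0.0155] lin turned [ 0.0008 -0.0006  0.0155] open 0.0126 F [ 0.45  0.22 -1.54]
t 4.1 pos [0.499  0.2167 0.1325] yaw 11.08 rot [ 0.07 -0.    0.  ] lin now [-0.     -0.0591  0.0009] lin turned [-0.     -0.0591  0.001 ] open 0.0126 F [ 0.45  0.22 -1.54]
```

Call:
jog_arm:
  steps:
    - {"delta_rot":[0,0,0],"linear":[0,-0.01,0],"grip":0.008}
    - {"delta_rot":[0,0,0],"linear":[0,-0.015,0],"grip":0.008}
    - {"delta_rot":[0,0,0],"linear":[0,-0.015,0],"grip":0.008}
    - {"delta_rot":[0,0,0],"linear":[0,-0.015,0],"grip":0.008}
    - {"delta_rot":[0,0,0],"linear":[0,-0.01,0],"grip":0.008}
    - {"delta_rot":[0,0,0],"linear":[0,0,-0.03],"grip":0.008}
    - {"delta_rot":[0,0,0],"linear":[0,0,-0.03],"grip":0.008}
    - {"delta_rot":[0,0,0],"linear":[0,0,-0.03],"grip":0.008}
    - {"delta_rot":[0,0,0],"linear":[0,0,-0.03],"grip":0.008}
    - {"delta_rot":[0,0,0],"linear":[0,0,0],"grip":0.008}

```text
t: 5.1
tool_pos: [0.4369, 0.2048, 0.257]
tool_rot: [1.993, 2.422, 0.012]
contact_force: [0.3, 1.1, -0.7]
opening: 0.0131
grip_force: 87.8
```

```bash
python3 - <<'E'
from h import *
go([.3739,.4128,.25],-4.8)
g=save('side','s1');go([.3739,.4128,.25],-4.8)
c=g[0][60:230,180:350];cv2.imwrite('pics/s1b.png',cv2.resize(c,(595,595),interpolation=cv2.INTER_CUBIC)[...,::-1])
E
```

```text
t 5.1 pos [0.4369 0.2048 0.257 ] yaw 11.08 rot [ 0.52 -0.12 15.88] lin now [ 0.2162 -0.0219  0.0069] lin turned [ 0.202  -0.0801  0.007 ] open 0.0131 F [ 0.32  1.06 -0.73]
t 5.15 pos [0.4358 0.2044 0.254 ] yaw 11.08 rot [ 0.28 -0.06 15.88] lin now [ 0.2164 -0.0207  0.004 ] lin turned [ 0.2025 -0.0791  0.004 ] open 0.0127 F [-0.48  0.18 -1.3 ]
```

View pics/s1b.png

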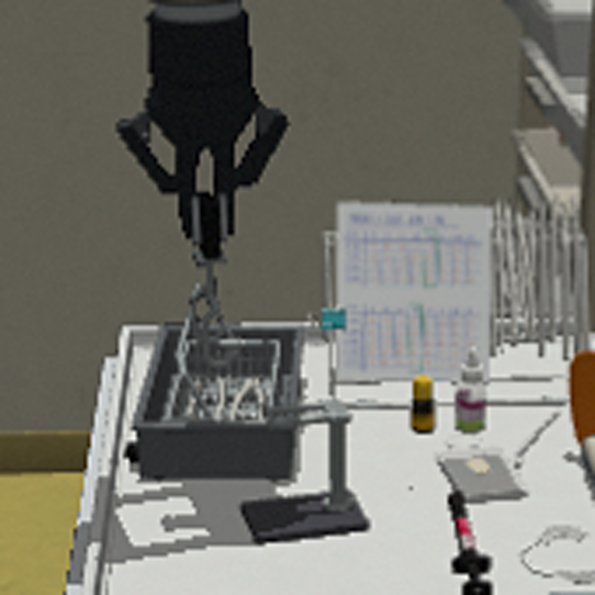

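The side crop shows the hook held upright at (207,270), with the stand empty and undisturbed. Moving to the robot side of the bar.

Call:
jog_arm:
  steps:
    - {"delta_rot":[0,0,7.9],"linear":[0,0,0],"grip":0.008}
    - {"delta_rot":[0,0,8.0],"linear":[0,0,0],"grip":0.008}
    - {"delta_rot":[0,0,0],"linear":[0.025,-0.01,0],"grip":0.008}
    - {"delta_rot":[0,0,0],"linear":[0.03,-0.012,0],"grip":0.008}
    - {"delta_rot":[0,0,0],"linear":[0.03,-0.012,0],"grip":0.008}
    - {"delta_rot":[0,0,0],"linear":[0.03,-0.012,0],"grip":0.008}
    - {"delta_rot":[0,0,0],"linear":[0.03,-0.012,0],"grip":0.008}
    - {"delta_rot":[0,0,0],"linear":[0.03,-0.012,0],"grip":0.008}
    - {"delta_rot":[0,0,0],"linear":[0.0275,-0.009,0],"grip":0.008}
    - {"delta_rot":[0,0,0],"linear":[0,0,0],"grip":0.008}

```text
t: 6.15
tool_pos: [0.3711, 0.4142, 0.2487]
tool_rot: [-2.308, -2.13, 0.006]
contact_force: [0.7, -0.4, -1.5]
opening: 0.0131
grip_force: 87.9
```

Call:
jog_arm:
  steps:
    - {"delta_rot":[0,0,0],"linear":[0,0,0],"grip":0.008}
    - {"delta_rot":[0,0,0],"linear":[0,0,0],"grip":0.008}

```text
t: 6.35
tool_pos: [0.3729, 0.4115, 0.2502]
tool_rot: [2.313, 2.125, -0.004]
contact_force: [-0.1, -0.7, -1.3]
opening: 0.0125
grip_force: 87.9
```

```bash
python3 - <<'E'
from h import *
g=save('wrist','w3');go([.3739,.4128,.1773],-4.8)
W=cloud(*g[1:]);z=W[...,2]
m=(z>.095)&(z<.125)&(W[...,0]>.395)&(W[...,0]<.435)&(W[...,1]>.3)&(W[...,1]<.52);P=W[m];print(m.sum(),P.min(0),P.max(0))
v=np.polyfit(P[:,1],P[:,0],1);print(v,np.polyval(v,.41),np.percentile(P[:,2],[50,90]))
cv2.imwrite('pics/w3b.png',cv2.resize(g[0],(800,600),interpolation=cv2.INTER_CUBIC)[...,::-1])
E
```

```text
t 6.4 pos [0.3731 0.4115 0.2506] yaw -4.88 rot [-0.05  0.08 -0.08] lin now [0.0015 0.0007 0.0733] lin turned [0.0014 0.0006 0.0733] open 0.0129 F [-0.33 -0.2  -1.  ]
1580 [0.40446403 0.35115577 0.09522008] [0.43134651 0.51343688 0.11543175]
[0.096318   0.37207596] 0.411566341536403 [0.11295211 0.11415534]
```

View pics/w3b.png

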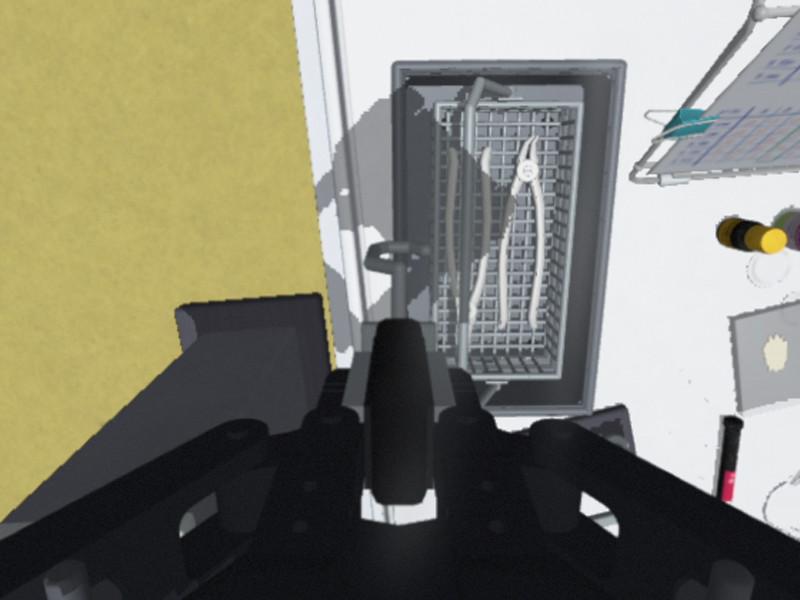

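The hook is at (400,280), left of the bar, which runs (470,110)-(463,365). The basket rim corners are about (436,103), (582,105) and (560,377). I'll refine the bar line and the basket centre.

```bash
python3 - <<'E'
from h import *
g=load('w3');W=cloud(*g[1:]);z=W[...,2]
m=(z>.108)&(z<.118)&(W[...,0]>.395)&(W[...,0]<.435)&(W[...,1]>.3)&(W[...,1]<.52);P=W[m];print(m.sum(),P.min(0),P.max(0))
for i in range(4):
    v=np.polyfit(P[:,1],P[:,0],1);P=P[abs(P[:,0]-np.polyval(v,P[:,1]))<.0045]
print(len(P),v,'x@.41',np.polyval(v,.41),P[:,1].min(),P[:,1].max())
r=lambda u,v,z:ray(u*.7,v*.7,z,*g[2:]).round(4)
for q in[(436,103),(582,105),(560,377),(463,378)]:print(r(*q,.053))
for q in[(470,110),(463,360)]:print('bar',r(*q,.1105))
for q in[(395,64),(625,64),(593,412)]:print('tub',r(*q,.06))
E
```

```text
1464 [0.40446403 0.35115577 0.1081074 ] [0.42365508 0.50624031 0.11543175]
1464 [0.08257936 0.37768807] x@.41 0.41154560931863504 0.3511557701953232 0.5062403073852099
[0.4062 0.5061 0.053 ]
[0.4977 0.4975 0.053 ]
[0.4833 0.3128 0.053 ]
[0.4134 0.3181 0.053 ]
bar [0.4193 0.4964 0.1105]
bar [0.4084 0.3567 0.1105]
tub [0.3826 0.5298 0.06  ]
tub [0.5214 0.5188 0.06  ]
tub [0.5051 0.2865 0.06  ]
```

Call:
jog_arm:
  steps:
    - {"delta_rot":[0,0,0],"linear":[0,0,0.02],"grip":0.008}
    - {"delta_rot":[0,0,0],"linear":[0,0,0.025],"grip":0.008}
    - {"delta_rot":[0,0,0],"linear":[0,0,0.02],"grip":0.008}
    - {"delta_rot":[0,0,0],"linear":[0,0,0.0085],"grip":0.008}
    - {"delta_rot":[0,0,0],"linear":[0,0,0],"grip":0.008}
    - {"delta_rot":[0,0,0],"linear":[0,0,0],"grip":0.008}

```text
t: 7.0
tool_pos: [0.3738, 0.4126, 0.1792]
tool_rot: [2.314, 2.125, 0.002]
contact_force: [-0.7, 0.2, -0.9]
opening: 0.0131
grip_force: 87.9
```

```bash
python3 - <<'E'
from h import *
go([.4115,.409,.1773],-4.8)
E
```

```text
t 7.0 pos [0.3738 0.4126 0.1792] yaw -4.86 rot [ 0.06 -0.06 -0.06] lin now [-0.0004  0.0379  0.0019] lin turned [-0.0004  0.0379  0.0019] open 0.0131 F [-0.67  0.16 -0.91]
```

Call:
jog_arm:
  steps:
    - {"delta_rot":[0,0,0],"linear":[0,0.01,0],"grip":0.008}
    - {"delta_rot":[0,0,0],"linear":[0,0.01,0],"grip":0.008}
    - {"delta_rot":[0,0,0],"linear":[0,0.01,0],"grip":0.008}
    - {"delta_rot":[0,0,0],"linear":[0,0.008,0],"grip":0.008}
    - {"delta_rot":[0,0,0],"linear":[0,0,0],"grip":0.008}
    - {"delta_rot":[0,0,0],"linear":[0,0,0],"grip":0.008}

```text
t: 7.6
tool_pos: [0.4112, 0.4093, 0.178]
tool_rot: [-2.313, -2.125, 0.001]
contact_force: [-1.3, -0.3, -1.0]
opening: 0.0127
grip_force: 87.9
```

```bash
python3 - <<'E'
from h import *
go([.4115,.409,.1983],-4.8)
g=save('side','s2')
c=g[0][110:230,200:330];cv2.imwrite('pics/s2b.png',cv2.resize(c,(650,600),interpolation=cv2.INTER_CUBIC)[...,::-1])
E
```

```text
t 7.6 pos [0.4112 0.4093 0.178 ] yaw -4.85 rot [-0.03  0.01 -0.05] lin now [-0.0002  0.0003 -0.0203] lin turned [-0.0002  0.0003 -0.0203] open 0.0127 F [-1.3  -0.31 -0.99]
```

View pics/s2b.png

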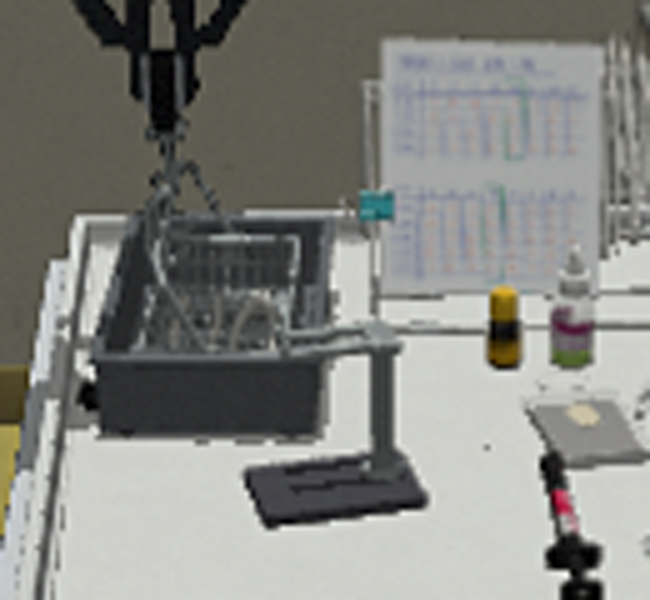

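The bar sits in the prongs' mouth at (160,210) in the crop, with no tub contact. I'll raise to seat it and swing the handle upright along its arc.

Call:
jog_arm:
  steps:
    - {"delta_rot":[0,0,0],"linear":[0,0,-0.01],"grip":0.008}
    - {"delta_rot":[0,0,0],"linear":[0,0,-0.009],"grip":0.008}
    - {"delta_rot":[0,0,0],"linear":[0,0.007,-0.0032],"grip":0.008}
    - {"delta_rot":[0,0,0],"linear":[0,0.007,-0.0025],"grip":0.008}
    - {"delta_rot":[0,0,0],"linear":[0,0.007,-0.0015],"grip":0.008}
    - {"delta_rot":[0,0,0],"linear":[0,0.007,-0.0008],"grip":0.008}
    - {"delta_rot":[0,0,0],"linear":[0,0.006,0],"grip":0.008}
    - {"delta_rot":[0,0,0],"linear":[0,0,0],"grip":0.008}
    - {"delta_rot":[0,0,0],"linear":[0,0,0],"grip":0.008}

```text
t: 8.55
tool_pos: [0.445, 0.4064, 0.2048]
tool_rot: [-2.313, -2.126, 0.001]
contact_force: [-0.5, 0.2, -1.4]
opening: 0.0128
grip_force: 88.1
```

```bash
python3 - <<'E'
from h import *
go([.4437,.4091,.206],-4.8)
g=save('wrist','w4');W=cloud(*g[1:]);z=W[...,2]
m=(z>.08)&(z<.13)&(W[...,0]>.39)&(W[...,0]<.5)&(W[...,1]>.45)&(W[...,1]<.52);P=W[m];print(m.sum(),np.percentile(P,[5,50,95],axis=0).round(4))
r=np.linalg.norm
P=P[P[:,2]>.11];v=np.polyfit(P[:,1],P[:,0],1);print(len(P),v,np.polyval(v,.41))
E
```

```text
t 8.55 pos [0.445  0.4064 0.2048] yaw -4.84 rot [-0.03  0.02 -0.04] lin now [ 0.0026 -0.0015 -0.0012] lin turned [ 0.0026 -0.0015 -0.0012] open 0.0128 F [-0.45  0.19 -1.42]
1006 [[0.4459 0.4533 0.1094]
 [0.4498 0.4805 0.1208]
 [0.4535 0.5077 0.1225]]
950 [0.08427307 0.40929159] 0.44384355008681947
```

Call:
jog_arm:
  steps:
    - {"delta_rot":[0,0,0],"linear":[0.002,-0.001,-0.002],"grip":0.008}
    - {"delta_rot":[0,0,0],"linear":[0,0,-0.002],"grip":0.008}
    - {"delta_rot":[0,0,0],"linear":[0,0,-0.003],"grip":0.008}
    - {"delta_rot":[0,0,0],"linear":[0,0,-0.003],"grip":0.008}
    - {"delta_rot":[0,0,0],"linear":[0,0,-0.003],"grip":0.008}
    - {"delta_rot":[0,0,0],"linear":[0,0,0],"grip":0.008}
    - {"delta_rot":[0,0,0],"linear":[0,0,0],"grip":0.008}
    - {"delta_rot":[0,0,0],"linear":[0,0,0],"grip":0.008}
  newtons: 110

```text
t: 9.4
tool_pos: [0.444, 0.4085, 0.218]
tool_rot: [2.313, 2.126, -0.0]
contact_force: [0.3, 0.2, -6.8]
opening: 0.0126
grip_force: 107.5
```

```bash
python3 - <<'E'
from h import *
go([.4437,.4091,.33],-4.8);print(ctrl.get_obs()['wrist_torque'])
g=save('wrist','w5');W=cloud(*g[1:]);z=W[...,2]
m=(abs(z-.065)<.02)&(W[...,0]>.39)&(W[...,0]<.5)&(W[...,1]>.33)&(W[...,1]<.52)
print(np.histogram(z[m],bins=np.arange(.044,.086,.003)))
P=W[m];e=np.array([.9965,-.0837]);s=(P[:,:2]-[.4437,.409])@e;q=(P[:,:2]-[.4437,.409])@[.0837,.9965]
mm=(abs(abs(s)-44)>0)&(abs(s)<.05)&(abs(s)>.04)&(abs(q)<.08);
for k in(-1,1):
    w=mm&(np.sign(s)==k);print(k,w.sum(),np.percentile(P[w,2],[50,80,95]))
E
```

```text
t 9.4 pos [0.444  0.4085 0.218 ] yaw -4.82 rot [-0.01  0.01 -0.02] lin now [ 0.0005 -0.0004 -0.112 ] lin turned [ 0.0006 -0.0004 -0.112 ] open 0.0126 F [ 0.27  0.16 -6.76]
[ 0.08507353 -0.00230359  0.05593751]
(array([ 287,   98,   59,   49,  185,  852, 2286,   28,    0,    0,    0,
          0,    0]), array([0.044, 0.047, 0.05 , 0.053, 0.056, 0.059, 0.062, 0.065, 0.068,
       0.071, 0.074, 0.077, 0.08 , 0.083]))
-1 1179 [0.06222713 0.06307127 0.06371574]
1 1170 [0.06283423 0.06363333 0.06437821]
```

```bash
python3 - <<'E'
from h import *
for f in('top0','side0'):
    g=load(f);W=cloud(*g[1:]);z=W[...,2]
    m=(abs(W[...,0]-.49)<.11)&(abs(W[...,1]+.37)<.17)&np.isfinite(z)
    print(f,'table',np.median(z[m&(abs(W[...,1]+.37)>.15)]))
    mm=(m&(z>.011)&(z<.025)).astype(np.uint8)
    n,l,st,c=cv2.connectedComponentsWithStats(mm,connectivity=8)
    for i in np.argsort(-st[1:,4])[:3]+1:
        P=W[l==i][:,:2].astype(np.float32);r=cv2.minAreaRect(np.ascontiguousarray(P));print(st[i,4],np.round(r[0],4),np.round(r[1],4),round(r[2],2))
g=load('top0');cv2.imwrite('pics/c3.png',cv2.resize(g[0][200:290,340:480],(700,450),interpolation=cv2.INTER_CUBIC)[...,::-1])
E
```

```text
top0 table 0.002930502236325294
1025 [ 0.4748 -0.3564] [0.2577 0.1384] 83.53
339 [ 0.4912 -0.5248] [0.2174 0.0167] 0.53
12 [ 0.598  -0.2669] [0.0205 0.0032] 89.53
side0 table 0.01682392080753148
1565 [ 0.4749 -0.3564] [0.2594 0.138 ] 83.59
1046 [ 0.49   -0.5254] [0.0141 0.2199] 89.69
3 [ 0.5986 -0.2631] [0.007  0.0001] 82.24
```

View pics/c3.png

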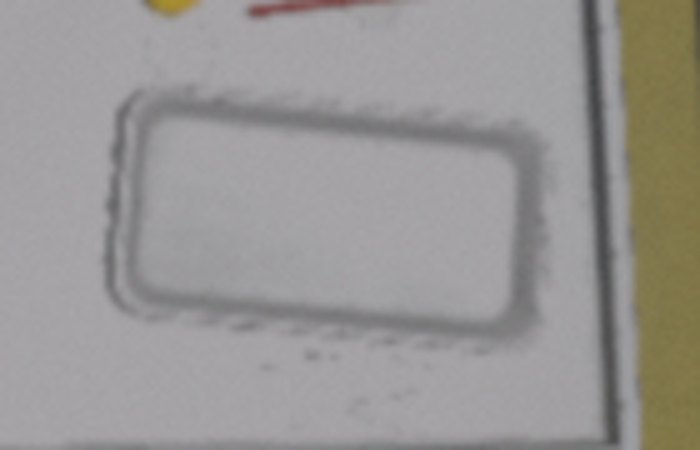

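Call:
jog_arm:
  steps:
    - {"delta_rot":[0,0,0],"linear":[0,0,-0.004],"grip":0.008}
    - {"delta_rot":[0,0,0],"linear":[0,0,-0.01],"grip":0.008}
    - {"delta_rot":[0,0,0],"linear":[0,0,-0.02],"grip":0.008}
    - {"delta_rot":[0,0,0],"linear":[0,0,-0.02],"grip":0.008}
    - {"delta_rot":[0,0,0],"linear":[0,0,-0.02],"grip":0.008}
    - {"delta_rot":[0,0,0],"linear":[0,0,-0.02],"grip":0.008}
    - {"delta_rot":[0,0,0],"linear":[0,0,-0.02],"grip":0.008}
    - {"delta_rot":[0,0,0],"linear":[0,0,-0.01],"grip":0.008}
    - {"delta_rot":[0,0,0],"linear":[0,0,-0.004],"grip":0.008}
    - {"delta_rot":[0,0,0],"linear":[0,0,0],"grip":0.008}

```text
t: 10.45
tool_pos: [0.4442, 0.4086, 0.3466]
tool_rot: [2.313, 2.126, 0.001]
contact_force: [-0.2, 0.1, -7.3]
opening: 0.0129
grip_force: 107.4
```

The tray fit agrees between the top and side cameras: centre (0.475,-0.356), 258x138 mm, yaw about -6.5°. The crop shows it empty, inner corners (140,110)-(525,330). The basket hangs level and clear, so I'm carrying it across.

Call:
jog_arm:
  steps:
    - {"delta_rot":[0,0,0],"linear":[-0.003,0.0004,0],"grip":0.008}
    - {"delta_rot":[0,0,0],"linear":[-0.007,0.0009,0],"grip":0.008}
    - {"delta_rot":[0,0,0],"linear":[-0.012,0.0016,0],"grip":0.008}
    - {"delta_rot":[0,0,0],"linear":[-0.017,0.0022,0],"grip":0.008}
    - {"delta_rot":[0,0,0],"linear":[-0.022,0.0028,0],"grip":0.008}
    - {"delta_rot":[0,0,0],"linear":[-0.027,0.0035,0],"grip":0.008}
    - {"delta_rot":[0,0,0],"linear":[-0.032,0.0041,0],"grip":0.008}
    - {"delta_rot":[0,0,0],"linear":[-0.032,0.0041,0],"grip":0.008}
    - {"delta_rot":[0,0,0],"linear":[-0.032,0.0041,0],"grip":0.008}
    - {"delta_rot":[0,0,0],"linear":[-0.032,0.0041,0],"grip":0.008}

```text
t: 11.45
tool_pos: [0.4531, 0.1885, 0.3462]
tool_rot: [2.313, 2.125, -0.0]
contact_force: [1.8, 0.2, -7.3]
opening: 0.0125
grip_force: 107.3
```

Call:
jog_arm:
  steps:
    - {"delta_rot":[0,0,0],"linear":[-0.032,0.0041,0],"grip":0.008}
    - {"delta_rot":[0,0,0],"linear":[-0.032,0.0041,0],"grip":0.008}
    - {"delta_rot":[0,0,0],"linear":[-0.032,0.0041,0],"grip":0.008}
    - {"delta_rot":[0,0,0],"linear":[-0.032,0.0041,0],"grip":0.008}
    - {"delta_rot":[0,0,0],"linear":[-0.032,0.0041,0],"grip":0.008}
    - {"delta_rot":[0,0,0],"linear":[-0.032,0.0041,0],"grip":0.008}
    - {"delta_rot":[0,0,0],"linear":[-0.032,0.0041,0],"grip":0.008}
    - {"delta_rot":[0,0,0],"linear":[-0.032,0.0041,0],"grip":0.008}
    - {"delta_rot":[0,0,0],"linear":[-0.032,0.0041,0],"grip":0.008}
    - {"delta_rot":[0,0,0],"linear":[-0.032,0.0041,0],"grip":0.008}

```text
t: 12.45
tool_pos: [0.4663, -0.1334, 0.3463]
tool_rot: [2.314, 2.124, -0.0]
contact_force: [1.4, -0.5, -6.6]
opening: 0.0124
grip_force: 107.3
```

Call:
jog_arm:
  steps:
    - {"delta_rot":[0,0,0],"linear":[-0.032,0.0041,0],"grip":0.008}
    - {"delta_rot":[0,0,0],"linear":[-0.032,0.0041,0],"grip":0.008}
    - {"delta_rot":[0,0,0],"linear":[-0.032,0.0041,0],"grip":0.008}
    - {"delta_rot":[0,0,0],"linear":[-0.03,0.0039,0],"grip":0.008}
    - {"delta_rot":[0,0,0],"linear":[-0.027,0.0035,0],"grip":0.008}
    - {"delta_rot":[0,0,0],"linear":[-0.022,0.0028,0],"grip":0.008}
    - {"delta_rot":[0,0,0],"linear":[-0.017,0.0022,0],"grip":0.008}
    - {"delta_rot":[0,0,0],"linear":[-0.012,0.0016,0],"grip":0.008}
    - {"delta_rot":[0,0,0],"linear":[-0.007,0.0009,0],"grip":0.008}
    - {"delta_rot":[0,0,0],"linear":[-0.004,0.0005,0],"grip":0.008}

```text
t: 13.45
tool_pos: [0.477, -0.3481, 0.3461]
tool_rot: [-2.313, -2.126, -0.0]
contact_force: [0.6, -0.4, -7.2]
opening: 0.0122
grip_force: 107.3
```

Call:
jog_arm:
  steps:
    - {"delta_rot":[0,0,0.8],"linear":[0,0,0],"grip":0.008}
    - {"delta_rot":[0,0,0.8],"linear":[0,0,0.005],"grip":0.008}
    - {"delta_rot":[0,0,0],"linear":[0,0,0.015],"grip":0.008}
    - {"delta_rot":[0,0,0],"linear":[0,0,0.02],"grip":0.008}
    - {"delta_rot":[0,0,0],"linear":[0,0,0.02],"grip":0.008}
    - {"delta_rot":[0,0,0],"linear":[0,0,0.01],"grip":0.008}
    - {"delta_rot":[0,0,0],"linear":[0,0,0],"grip":0.008}
    - {"delta_rot":[0,0,0],"linear":[0,0,0],"grip":0.008}
    - {"delta_rot":[0,0,0],"linear":[0,0,0],"grip":0.008}

```text
t: 14.35
tool_pos: [0.4777, -0.3483, 0.2778]
tool_rot: [2.34, 2.092, 0.0]
contact_force: [-0.2, 0.2, -7.1]
opening: 0.013
grip_force: 107.2
```

```bash
python3 - <<'E'
from h import *
go([.478,-.353,.25],-6.45)
w=save('wrist','w6');t=save('top','t6');s=save('side','s6')
a=np.radians(-6.45);e=np.array([np.cos(a),np.sin(a)]);n=np.array([-np.sin(a),np.cos(a)])
# tray re-fit from wrist: rim points
for nm,g in(('wrist',w),('top',t),('side',s)):
    W=cloud(*g[1:]);z=W[...,2];q=W[...,:2]-[.4748,-.3564];sx=q@e;sy=q@n
    m=(abs(sx)<.09)&(abs(sy)<.15)&(z>.012)&(z<.024)
    if m.sum()>20:print(nm,'tray',m.sum(),'x',np.percentile(sx[m],[1,99]).round(4),'y',np.percentile(sy[m],[1,99]).round(4))
    for lo,hi in((.085,.115),(.14,.17)):
        m=(abs(sx)<.09)&(abs(sy)<.15)&(z>lo)&(z<hi)
        if m.sum()>20:
            print(nm,'bask',lo,m.sum(),'x',np.percentile(sx[m],[1,99]).round(4),'y',np.percentile(sy[m],[1,99]).round(4),'z',np.percentile(z[m],[5,50,95]).round(4))
            print(cv2.minAreaRect(np.ascontiguousarray(W[m][:,:2].astype(np.float32))))
v=np.hstack([cv2.resize(t[0][200:290,340:480],(400,300)),cv2.resize(s[0][200:420,180:330],(400,300))])
v=np.vstack([cv2.resize(w[0],(400,300)),]*1)if 0 else np.vstack([v,np.hstack([cv2.resize(w[0],(400,300)),np.zeros((300,400,3),np.uint8)])])
cv2.imwrite('pics/m6.png',v[...,::-1])
E
```

```text
t 14.35 pos [ 0.4777 -0.3483  0.2778] yaw -6.41 rot [0.12 0.09 0.04] lin now [-0.0046  0.0008  0.0278] lin turned [-0.0047  0.0009  0.0278] open 0.013 F [-0.19  0.22 -7.1 ]
wrist tray 2762 x [-0.0658  0.0706] y [-0.1036  0.1291]
wrist bask 0.085 8372 x [-0.0442  0.0463] y [-0.0631  0.1008] z [0.0853 0.0897 0.1043]
((0.47764745354652405, -0.3416048586368561), (0.17342711985111237, 0.09222103655338287), 83.79022979736328)
top tray 567 x [-0.0678  0.0674] y [-0.0988  0.1277]
top bask 0.085 894 x [-0.046   0.0454] y [-0.0539  0.102 ] z [0.0859 0.0908 0.1035]
((0.47693386673927307, -0.33441513776779175), (0.16285961866378784, 0.09298938512802124), 84.20453643798828)
side tray 1126 x [-0.0681  0.0688] y [-0.1282  0.1248]
side bask 0.085 1827 x [-0.0431  0.0487] y [-0.0878  0.1032] z [0.0853 0.0916 0.1087]
((0.47832751274108887, -0.35040798783302307), (0.19795887172222137, 0.09356240928173065), 83.3075942993164)
side bask 0.14 83 x [-0.0013  0.0038] y [-0.0955  0.1092] z [0.1411 0.1558 0.1671]
((0.47665348649024963, -0.34950509667396545), (0.205618217587471, 0.005228655878454447), 83.64537811279297)
```

View pics/m6.png

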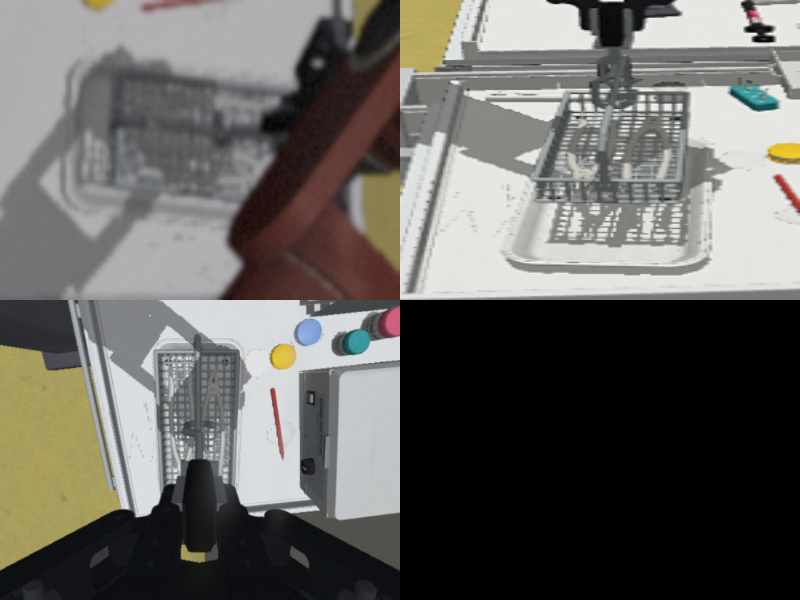

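The basket hangs level over the tray, carrying both pliers. It is centred in x and about 7 mm too far in +y, so I'll shift it and lower.

Call:
jog_arm:
  steps:
    - {"delta_rot":[0,0,0],"linear":[-0.003,0,0.004],"grip":0.008}
    - {"delta_rot":[0,0,0],"linear":[-0.004,0,0.01],"grip":0.008}
    - {"delta_rot":[0,0,0],"linear":[0,0,0.015],"grip":0.008}
    - {"delta_rot":[0,0,0],"linear":[0,0,0.015],"grip":0.008}
    - {"delta_rot":[0,0,0],"linear":[0,0,0.012],"grip":0.008}
    - {"delta_rot":[0,0,0],"linear":[0,0,0.006],"grip":0.008}
    - {"delta_rot":[0,0,0],"linear":[0,0,0.003],"grip":0.008}
    - {"delta_rot":[0,0,0],"linear":[0,0,0.002],"grip":0.008}
    - {"delta_rot":[0,0,0],"linear":[0,0,0],"grip":0.008}
    - {"delta_rot":[0,0,0],"linear":[0,0,0],"grip":0.008}

```text
t: 15.5
tool_pos: [0.4767, -0.3551, 0.2101]
tool_rot: [2.341, 2.093, 0.0]
contact_force: [0.0, -0.3, -7.9]
opening: 0.0127
grip_force: 107.3
```

```bash
python3 - <<'E'
from h import *
go([.477,-.3553,.20],-6.45)
w=save('wrist','w7');s=save('side','s7')
a=np.radians(-6.45);e=np.array([np.cos(a),np.sin(a)]);n=np.array([-np.sin(a),np.cos(a)])
for nm,g in(('wrist',w),('side',s)):
    W=cloud(*g[1:]);z=W[...,2];q=W[...,:2]-[.4748,-.3564];sx=q@e;sy=q@n
    for lo,hi in((.012,.019),(.045,.065)):
        m=(abs(sx)<.09)&(abs(sy)<.15)&(z>lo)&(z<hi)
        print(nm,lo,m.sum(),'x',np.percentile(sx[m],[1,99]).round(4),'y',np.percentile(sy[m],[1,99]).round(4),'z',np.percentile(z[m],[5,50,95]).round(4))
E
```

```text
t 15.5 pos [ 0.4767 -0.3551  0.2101] yaw -6.41 rot [0.07 0.05 0.04] lin now [-0.0002  0.0003  0.0101] lin turned [-0.0002  0.0003  0.0101] open 0.0127 F [ 0.04 -0.31 -7.94]
wrist 0.012 10892 x [-0.0652  0.0702] y [-0.1028  0.1286] z [0.013  0.0176 0.0188]
wrist 0.045 3013 x [-0.0448  0.0497] y [-0.064   0.0976] z [0.0532 0.0548 0.0563]
side 0.012 2245 x [-0.0676  0.0685] y [-0.1275  0.1249] z [0.0133 0.0169 0.0187]
side 0.045 705 x [-0.047  0.048] y [-0.1016  0.0978] z [0.048  0.0539 0.0564]
```

Call:
jog_arm:
  steps:
    - {"delta_rot":[0,0,0],"linear":[0,0,0.002],"grip":0.008}
    - {"delta_rot":[0,0,0],"linear":[0,0,0.002],"grip":0.008}
    - {"delta_rot":[0,0,0],"linear":[0,0,0.001],"grip":0.008}
    - {"delta_rot":[0,0,0],"linear":[0,0,0.001],"grip":0.008}
    - {"delta_rot":[0,0,0],"linear":[0,0,0.001],"grip":0.008}
    - {"delta_rot":[0,0,0],"linear":[0,0,0.001],"grip":0.008}
    - {"delta_rot":[0,0,0],"linear":[0,0,0.001],"grip":0.008}
    - {"delta_rot":[0,0,0],"linear":[0,0,0],"grip":0.008}
    - {"delta_rot":[0,0,0],"linear":[0,0,0],"grip":0.008}

```text
t: 16.5
tool_pos: [0.4764, -0.3549, 0.2004]
tool_rot: [2.342, 2.093, -0.0]
contact_force: [-0.6, -0.1, -6.2]
opening: 0.0127
grip_force: 107.6
```

Call:
jog_arm:
  steps:
    - {"delta_rot":[0,0,0],"linear":[0,0,0.001],"grip":0.008}
    - {"delta_rot":[0,0,0],"linear":[0,0,0.001],"grip":0.008}
    - {"delta_rot":[0,0,0],"linear":[0,0,0],"grip":0.008}
    - {"delta_rot":[0,0,0],"linear":[0,0,0],"grip":0.008}

```text
t: 16.9
tool_pos: [0.4768, -0.3552, 0.1992]
tool_rot: [2.341, 2.092, 0.0]
contact_force: [0.3, -0.1, -0.9]
opening: 0.0126
grip_force: 107.9
```

Touched down and unloaded. Lowering the hook off the bar and drawing it out.

Call:
jog_arm:
  steps:
    - {"delta_rot":[0,0,0],"linear":[0,0,0.005],"grip":0.008}
    - {"delta_rot":[0,0,0],"linear":[0,0,0.007],"grip":0.008}
    - {"delta_rot":[0,0,0],"linear":[0,0,0.007],"grip":0.008}
    - {"delta_rot":[0,0,0],"linear":[0,0,0],"grip":0.008}
    - {"delta_rot":[0,0,0],"linear":[0,0,0],"grip":0.008}

```text
t: 17.4
tool_pos: [0.4761, -0.3546, 0.1785]
tool_rot: [-2.342, -2.093, 0.0]
contact_force: [0.8, -0.6, -0.5]
opening: 0.0124
grip_force: 108.0
```

```bash
python3 - <<'E'
from h import *
go([.477,-.3553,.180],-6.45)
w=save('wrist','w8');W=cloud(*w[1:]);z=W[...,2]
a=np.radians(-6.45);e=np.array([np.cos(a),np.sin(a)]);n=np.array([-np.sin(a),np.cos(a)])
q=W[...,:2]-[.4748,-.3564];sx=q@e;sy=q@n
m=(z>.09)&(z<.125)&(sy>.035)&(sy<.12)&(abs(sx)<.05);print(m.sum(),np.percentile(sx[m],[5,50,95]).round(4),np.percentile(z[m],[5,50,95]).round(4))
E
```

```text
t 17.4 pos [ 0.4761 -0.3546  0.1785] yaw -6.42 rot [-0.05 -0.04  0.03] lin now [-0.0006  0.0009 -0.0015] lin turned [-0.0006  0.0009 -0.0015] open 0.0124 F [ 0.82 -0.64 -0.48]
1332 [-0.001   0.0017  0.0045] [0.1028 0.1138 0.1154]
```

Call:
jog_arm:
  steps:
    - {"delta_rot":[0,0,0],"linear":[0,-0.006,0],"grip":0.008}
    - {"delta_rot":[0,0,0],"linear":[0,-0.01,0],"grip":0.008}
    - {"delta_rot":[0,0,0],"linear":[0,-0.012,0],"grip":0.008}
    - {"delta_rot":[0,0,0],"linear":[0,-0.015,0],"grip":0.008}
    - {"delta_rot":[0,0,0],"linear":[0,-0.015,0],"grip":0.008}
    - {"delta_rot":[0,0,0],"linear":[0,0,-0.02],"grip":0.008}
    - {"delta_rot":[0,0,0],"linear":[0,0,-0.03],"grip":0.008}
    - {"delta_rot":[0,0,0],"linear":[0,0,-0.03],"grip":0.008}
    - {"delta_rot":[0,0,0],"linear":[0,0,-0.02],"grip":0.008}
    - {"delta_rot":[0,0,0],"linear":[0,0,0],"grip":0.008}

```text
t: 18.45
tool_pos: [0.4191, -0.3495, 0.2836]
tool_rot: [2.337, 2.088, -0.0]
contact_force: [-0.1, -0.2, -1.1]
opening: 0.0126
grip_force: 108.1
```

```bash
python3 - <<'E'
from h import *
a=np.radians(11.3);p=np.array([.4990,.2169,.25])-.085*np.array([np.cos(a),np.sin(a),0]);print(p);go(p,11.2)
w=save('wrist','w9');s=save('side','s9')
v=np.hstack([cv2.resize(w[0],(400,300)),cv2.resize(s[0][200:420,160:360],(400,300))]);cv2.imwrite('pics/m9.png',v[...,::-1])
E
```

```text
[0.41564775 0.20024458 0.25      ]
t 18.45 pos [ 0.4191 -0.3495  0.2836] yaw -6.45 rot [  0.28   0.34 -17.65] lin now [ 0.5461 -0.0653  0.0304] lin turned [0.54   0.1034 0.0336] open 0.0126 F [-0.06 -0.17 -1.07]
```

View pics/m9.png

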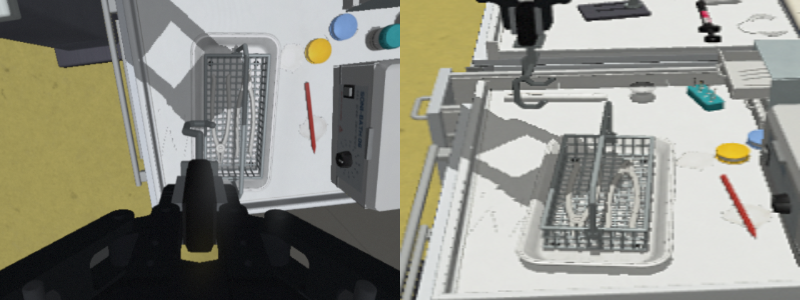

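The basket stands flat inside the tray rim with its handle upright, and the hook is free. Carrying the hook back to the stand.

Call:
jog_arm:
  steps:
    - {"delta_rot":[0,0,-5.9],"linear":[0,0,0],"grip":0.008}
    - {"delta_rot":[0,0,-5.9],"linear":[0,0,0],"grip":0.008}
    - {"delta_rot":[0,0,-5.85],"linear":[0,0,0],"grip":0.008}
    - {"delta_rot":[0,0,0],"linear":[0.015,0.0029,0],"grip":0.008}
    - {"delta_rot":[0,0,0],"linear":[0.03,0.0057,0],"grip":0.008}
    - {"delta_rot":[0,0,0],"linear":[0.035,0.0067,0],"grip":0.008}
    - {"delta_rot":[0,0,0],"linear":[0.035,0.0067,0],"grip":0.008}
    - {"delta_rot":[0,0,0],"linear":[0.035,0.0067,0],"grip":0.008}
    - {"delta_rot":[0,0,0],"linear":[0.035,0.0067,0],"grip":0.008}
    - {"delta_rot":[0,0,0],"linear":[0.035,0.0067,0],"grip":0.008}

```text
t: 19.55
tool_pos: [0.4159, -0.122, 0.2773]
tool_rot: [-1.994, -2.424, 0.0]
contact_force: [0.9, -0.0, -0.9]
opening: 0.0129
grip_force: 108.3
```

Call:
jog_arm:
  steps:
    - {"delta_rot":[0,0,0],"linear":[0.035,0.0067,0],"grip":0.008}
    - {"delta_rot":[0,0,0],"linear":[0.035,0.0067,0],"grip":0.008}
    - {"delta_rot":[0,0,0],"linear":[0.035,0.0067,0],"grip":0.008}
    - {"delta_rot":[0,0,0],"linear":[0.035,0.0067,0],"grip":0.008}
    - {"delta_rot":[0,0,0],"linear":[0.035,0.0067,0],"grip":0.008}
    - {"delta_rot":[0,0,0],"linear":[0.035,0.0067,0],"grip":0.008}
    - {"delta_rot":[0,0,0],"linear":[0.035,0.0067,0],"grip":0.008}
    - {"delta_rot":[0,0,0],"linear":[0.035,0.0067,0],"grip":0.008}
    - {"delta_rot":[0,0,0],"linear":[0.03,0.0057,0],"grip":0.008}
    - {"delta_rot":[0,0,0],"linear":[0.01,0.002,0],"grip":0.008}

```text
t: 20.55
tool_pos: [0.4131, 0.2037, 0.2774]
tool_rot: [-1.99, -2.428, 0.003]
contact_force: [0.7, -1.7, -0.9]
opening: 0.0127
grip_force: 108.3
```

Call:
jog_arm:
  steps:
    - {"delta_rot":[0,0,0],"linear":[0,0,0],"grip":0.008}
    - {"delta_rot":[0,0,0],"linear":[0,0,0],"grip":0.008}
    - {"delta_rot":[0,0,0],"linear":[0,0,0],"grip":0.008}

```text
t: 20.85
tool_pos: [0.4149, 0.2004, 0.2788]
tool_rot: [1.996, 2.426, -0.001]
contact_force: [-0.3, -0.1, -0.9]
opening: 0.0127
grip_force: 108.3
```

```bash
python3 - <<'E'
from h import *
a=np.radians(11.3);p=np.array([.4990,.2169,.1325])-.07*np.array([np.cos(a),np.sin(a),0]);print(p);go(p,11.1)
E
```

```text
[0.43035697 0.20318377 0.1325    ]
t 20.85 pos [0.4149 0.2004 0.2788] yaw 11.12 rot [-0.02  0.03  0.02] lin now [-0.0002  0.0158  0.1463] lin turned [-0.0002  0.0157  0.1463] open 0.0127 F [-0.34 -0.06 -0.87]
```

Call:
jog_arm:
  steps:
    - {"delta_rot":[0,0,0],"linear":[0,0,0.02],"grip":0.008}
    - {"delta_rot":[0,0,0],"linear":[0,0,0.03],"grip":0.008}
    - {"delta_rot":[0,0,0],"linear":[0,0,0.035],"grip":0.008}
    - {"delta_rot":[0,0,0],"linear":[0,0,0.03],"grip":0.008}
    - {"delta_rot":[0,0,0],"linear":[0,0,0.02],"grip":0.008}
    - {"delta_rot":[0,0,0],"linear":[0,0,0.0105],"grip":0.008}
    - {"delta_rot":[0,0,0],"linear":[0,0,0],"grip":0.008}
    - {"delta_rot":[0,0,0],"linear":[0,0,0],"grip":0.008}
    - {"delta_rot":[0,0,0],"linear":[0,0,0],"grip":0.008}

```text
t: 21.75
tool_pos: [0.4162, 0.2016, 0.1355]
tool_rot: [1.993, 2.426, 0.004]
contact_force: [0.8, 0.2, -0.6]
opening: 0.0125
grip_force: 108.3
```

```bash
python3 - <<'E'
from h import *
go([.4990,.2169,.1325],11.1)
E
```

```text
t 21.75 pos [0.4162 0.2016 0.1355] yaw 11.2 rot [ 0.18 -0.01  0.1 ] lin now [-0.0011  0.0842  0.0033] lin turned [-0.0009  0.0842  0.003 ] open 0.0125 F [ 0.81  0.16 -0.62]
```

Call:
jog_arm:
  steps:
    - {"delta_rot":[0,0,0],"linear":[0,0.01,0],"grip":0.008}
    - {"delta_rot":[0,0,0],"linear":[0,0.015,0],"grip":0.008}
    - {"delta_rot":[0,0,0],"linear":[0,0.01,0],"grip":0.008}
    - {"delta_rot":[0,0,0],"linear":[0,0,0],"grip":0.008}
    - {"delta_rot":[0,0,0],"linear":[0,0,0],"grip":0.008}
    - {"delta_rot":[0,0,0],"linear":[0,0,0],"grip":0.008}

```text
t: 22.35
tool_pos: [0.449, 0.2082, 0.1335]
tool_rot: [-1.993, -2.428, 0.001]
contact_force: [-0.7, -0.6, -1.0]
opening: 0.0125
grip_force: 108.3
```

```bash
python3 - <<'E'
from h import *
go([.4990,.2169,.1325],11.1)
E
```

```text
t 22.35 pos [0.449  0.2082 0.1335] yaw 11.24 rot [-0.03  0.01  0.14] lin now [-0.0013  0.0508  0.001 ] lin turned [-0.0011  0.0508  0.001 ] open 0.0125 F [-0.75 -0.64 -0.99]
```

Call:
jog_arm:
  steps:
    - {"delta_rot":[0,0,0],"linear":[-0.001,0.008,0],"grip":0.008}
    - {"delta_rot":[0,0,0],"linear":[0,0.012,0],"grip":0.008}
    - {"delta_rot":[0,0,0],"linear":[0,0.014,0],"grip":0.008}
    - {"delta_rot":[0,0,0],"linear":[0,0.011,0],"grip":0.008}
    - {"delta_rot":[0,0,0],"linear":[0,0.0055,0],"grip":0.008}
    - {"delta_rot":[0,0,0],"linear":[0,0,0],"grip":0.008}
    - {"delta_rot":[0,0,0],"linear":[0,0,0],"grip":0.008}
    - {"delta_rot":[0,0,0],"linear":[0,0,0],"grip":0.008}

```text
t: 23.15
tool_pos: [0.4986, 0.2171, 0.1335]
tool_rot: [-1.993, -2.428, 0.001]
contact_force: [0.4, 0.1, -0.8]
opening: 0.013
grip_force: 108.3
```

Call:
jog_arm:
  steps:
    - {"delta_rot":[0,0,0],"linear":[0,0,0.004],"grip":0.008}
    - {"delta_rot":[0,0,0],"linear":[0,0,0.004],"grip":0.008}
    - {"delta_rot":[0,0,0],"linear":[0,0,0.003],"grip":0.008}
    - {"delta_rot":[0,0,0],"linear":[0,0,0],"grip":0.008}
    - {"delta_rot":[0,0,0],"linear":[0,0,0],"grip":0.008}
    - {"delta_rot":[0,0,0],"linear":[0,0,0],"grip":0.008}

```text
t: 23.75
tool_pos: [0.4991, 0.2172, 0.1228]
tool_rot: [1.993, 2.428, 0.0]
contact_force: [-0.2, -0.5, -1.1]
opening: 0.0128
grip_force: 108.3
```

```bash
python3 - <<'E'
from h import *
go([.4990,.2169,.1188],11.1)
E
```

```text
t 23.75 pos [0.4991 0.2172 0.1228] yaw 11.23 rot [ 0.01 -0.    0.13] lin now [-0.0002 -0.0002  0.004 ] lin turned [-0.0002 -0.0002  0.004 ] open 0.0128 F [-0.23 -0.51 -1.06]
```

Call:
jog_arm:
  steps:
    - {"delta_rot":[0,0,0],"linear":[0,0,0.002],"grip":0.008}
    - {"delta_rot":[0,0,0],"linear":[0,0,0.001],"grip":0.008}
    - {"delta_rot":[0,0,0],"linear":[0,0,0.001],"grip":0.008}
    - {"delta_rot":[0,0,0],"linear":[0,0,0],"grip":0.008}
    - {"delta_rot":[0,0,0],"linear":[0,0,0],"grip":0.008}

```text
t: 24.25
tool_pos: [0.4991, 0.2172, 0.1189]
tool_rot: [1.993, 2.428, 0.0]
contact_force: [-0.4, -0.8, 0.8]
opening: 0.0126
grip_force: 108.8
```

Call:
jog_arm:
  steps:
    - {"delta_rot":[0,0,0],"linear":[0,0,0],"grip":0.012}
    - {"delta_rot":[0,0,0],"linear":[0,0,0],"grip":0.016}
    - {"delta_rot":[0,0,0],"linear":[0,0,0],"grip":0.02}
    - {"delta_rot":[0,0,0],"linear":[0,0,0],"grip":0.03}
    - {"delta_rot":[0,0,0],"linear":[0,0,0],"grip":0.04}
    - {"delta_rot":[0,0,0],"linear":[0,0,0],"grip":0.05}
    - {"delta_rot":[0,0,0],"linear":[0,0,0],"grip":0.05}
    - {"delta_rot":[0,0,0],"linear":[0,0,0],"grip":0.05}
  newtons: 20

```text
t: 25.05
tool_pos: [0.4991, 0.2171, 0.1187]
tool_rot: [1.993, 2.428, -0.0]
contact_force: [0.5, -0.0, -0.3]
opening: 0.05
grip_force: 0.0
```

Call:
jog_arm:
  steps:
    - {"delta_rot":[0,0,0],"linear":[0,0,-0.01],"grip":0.05}
    - {"delta_rot":[0,0,0],"linear":[0,0,-0.02],"grip":0.05}
    - {"delta_rot":[0,0,0],"linear":[0,0,-0.03],"grip":0.05}
    - {"delta_rot":[0,0,0],"linear":[0,0,-0.04],"grip":0.05}
    - {"delta_rot":[0,0,0],"linear":[0,0,-0.03],"grip":0.05}
    - {"delta_rot":[0,0,0],"linear":[0,0,0],"grip":0.05}
    - {"delta_rot":[0,0,0],"linear":[0,0,0],"grip":0.05}
    - {"delta_rot":[0,0,0],"linear":[0,0,0],"grip":0.05}

```text
t: 25.85
tool_pos: [0.4983, 0.217, 0.2474]
tool_rot: [-1.993, -2.427, 0.003]
contact_force: [0.4, -0.3, -0.2]
opening: 0.0499
grip_force: 0.0
```

```bash
python3 - <<'E'
from h import *
g=save('wrist','w10');W=cloud(*g[1:]);z=W[...,2]
go([.4983,.2174,.117],11.3)
m=(z>.145)&(z<.17)&(abs(W[...,0]-.5)<.04)&(abs(W[...,1]-.217)<.04);P=W[m];print(m.sum(),P[:,2].mean(),np.percentile(P[:,2],[5,95]),cv2.minAreaRect(np.ascontiguousarray(P[:,:2].astype(np.float32))))
s=save('side','s10');t=load('s9')
W=cloud(*s[1:]);z=W[...,2];a=np.radians(-6.45);e=np.array([np.cos(a),np.sin(a)]);n=np.array([-np.sin(a),np.cos(a)])
q=W[...,:2]-[.4748,-.3564];sx=q@e;sy=q@n
for lo,hi in((.012,.019),(.035,.055)):
    m=(abs(sx)<.09)&(abs(sy)<.15)&(z>lo)&(z<hi);print(lo,m.sum(),'x',np.percentile(sx[m],[1,99]).round(4),'y',np.percentile(sy[m],[1,99]).round(4),'z',np.percentile(z[m],[5,50,95]).round(4))
m=(abs(sx)<.05)&(abs(sy)<.1)&(z>.035)&(z<.055)
for k in(1,-1):
    w=m&(sx*k>.03);u=m&(sy*k>.07);print(k,np.percentile(z[w],90).round(4),np.percentile(z[u],90).round(4))
E
```

```text
t 25.9 pos [0.4982 0.2169 0.2469] yaw 11.23 rot [-0.17  0.01 -0.07] lin now [0.0005 0.0006 0.1299] lin turned [0.0005 0.0002 0.1299] open 0.0502 F [-0.39 -0.16  0.18]
1032 0.15299588061998198 [0.15054827 0.1545663 ] ((0.5006693601608276, 0.21744400262832642), (0.013956493698060513, 0.03517812490463257), 11.064301490783691)
0.012 1899 x [-0.0678  0.0687] y [-0.1276  0.1227] z [0.0128 0.0161 0.0186]
0.035 710 x [-0.048   0.0469] y [-0.1009  0.1   ] z [0.0379 0.0441 0.0469]
1 0.0462 0.0463
-1 0.0458 0.046
```

```bash
python3 -c "
from h import *
print(ctrl.finish_job())"
```

```text
the job is handed in; nothing more can be done
None
```

The basket stands flat and centred inside the tray rim with both pliers in it, and the hook hangs in its stand about 2 mm off where it started; I handed the job in at 25.9 s, but I viewed 12 pictures and not the 10 allowed.

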